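# Unload a heatsink bonding fixture and put its stack away

### The arm

A 6-joint arm with a two-finger parallel gripper is mounted at the origin on a cart in front of the work surface, level with it; the furniture and walls round the work are solid. World frame = base frame: x ahead of the robot, y to its left, z up, the work surface at z = 0. Lengths are in m, angles in rad, forces in N, time in s.
With the tool pointing down it reaches from about 0.25 to 0.725 m from the base axis. Payload 4 kg.
Tool frame: the origin (TCP) lies between the finger pads, 19 mm behind the fingertips; this is the grasp point; z points along the fingers, y is the line along which they close (so a half turn about z gives the same grasp; the last joint's range is limited). The gripper opens to 85 mm and grips with 20 to 120 N. Pads are 22 mm wide; open, the fingers measure 114 mm over their backs; the gripper's body (76 mm by 85 mm) begins 54 mm behind the grasp point. The pads swing forward as they close: fully open they stand 13 mm farther back than shut.
Start: joints at [1.235, 0.241, 0.005, 1.335, 0, 1.571], TCP at [0.165, 0.472, 0.25] pointing down, gripper open.
Joint ranges: [-2.72, 2.72], [-1.05, 1.87], [-1.09, 1.28], [-1.99, 2.15], [-1.42, 1.44], [-3.14, 3.14]. Speed limits (rad/s): [2.79, 2.79, 3.14, 3.14, 3.14, 3.14].

### API

Orientations are given as a unit quaternion [x, y, z, w].
In Python, from workcell import get_obs, camera, job_done, silhouettes gives the robot as it stands. The module is installed in compiled form; this text tells all that it offers.
- The arm moves only by the tool drive_tool, never from a script. Its argument "increments" is a list of rows, each a list of 3 entries, a list of its own where there are three numbers: the shift along the world's x, y, z in mm, then the turn, a rotation vector about the world's x, y, z in degrees, then the opening, from 0 (shut) to 1 (fully open). A call has 1 to 8 rows; each row shifts and turns the commanded pose from where the row before left it; what a row does not reach is not made up. A row lasts 1/12 s, in which the tool goes at most 41.7 mm and 7.16 degrees, less where a joint would pass 70% of its speed; a pose out of reach is approached as far as the arm can. A call is refused whole if a number of a shift passes 41.7 or a number of a turn 7.16, either way. A call with a gripper value outside its range is refused whole. The fingers move at their own pace and stop on an object; the grip force is fixed at half the most. Time passes only in rows, so rows that do not move let the fingers close. It gives the time, the measured TCP pose, the force, the opening and the grip force at its end, in the units of the state.
- get_obs(): the state, without advancing time (a new reading comes with each control period).
- camera(name): name is "scene" or "side" or "wrist"; returns a dict with "image" (480x640x3 uint8, red, green, blue), "K" (3x3 intrinsics, pixels), "view" (4x4, takes a point from world to camera coordinates). Camera axes: x right, y down, z forward; pixel columns grow to the right and rows downward; lengths in m; the calibration is good to about 2 mm. A picture is of the moment at which its call begins. There is no depth.
- job_done(): hands the job in; it is judged then, once.
Trained networks look in a picture, given as the dict that the camera call returned (one of the last four; its "shot" number tells which), for a name from the list of things; names that differ only in an ending like _2 or _b are one class to them, and where a whole thing is asked for, a point or a joint stands for the part that bears it (a point fixed in the world has none). Each returns a list of dicts, best first, with "conf" (0 to 1); they miss things now and then, are a little off and sometimes report something else, mostly with a low value. They report only what shows in the picture. A call takes as long as a camera call. They do not tell look-alikes from the thing itself.
- silhouettes(query, picture): "region" (480x640 bool, what is visible of it) and "bbox" ([left, top, right, bottom] in pixels, round what is visible of it).
The state is a dict: "clock": time; "joint_pos": joint angles; "joint_vel": joint speeds; "tau": joint torques, N m; "eef_pos": TCP position; "tool_rot": TCP orientation; "ft_force": force on the tool from outside, world axes, zero at the start; "ft_torque": the same for the moment, N m; "grip_width": finger opening in m; "grasp_force": force on a finger pad.
Only numpy, scipy, OpenCV 4.12 (cv2) and the standard library are available. Lean on these libraries where they do the work, as an engineer would, in place of code of your own. Each camera call takes 0.05 s, during which the arm holds its last target. There are 200 camera calls.

### The job

The glue under the heatsink has set: take the stack on the bonding fixture apart from the top down, one piece at a time, letting go of each before you take the next. Stand the small and the large weight each in the recess of the wooden block that is cut for it, lay the pressure plate lengthways between the corner posts of its grey cradle, and lay the circuit board, heatsink up, flat inside the shallow black tray. Set everything down gently and drop nothing.

Things in the scene. Friction and masses are not known exactly. Their poses are not given: they have to be found in the camera images.
- fixture: Bonding fixture, fixed: aluminium base 72 x 144 x 10 mm with two steel guide pins (8 mm thick, tips 73 mm over the bench) on its y axis, 54 mm either side of the middle. Origin: centre of its underside, on the bench; z up, y along its length. At the start it carries the stack, centred on its axis to 2 mm; from below: board, pressure plate, large weight, small weight (top 134 mm over the bench).
- small_weight: Small weight: turned steel cylinder, 36 mm in diameter, 36 mm high, 0.27 kg; topmost piece, its underside 98 mm over the bench at the start. Origin: centre of its underside; z up along its axis. A counterbore in its underside (27 mm wide, 8 mm deep) sits loosely over the large weight's stub: lift it straight up for the first 10 mm.
- large_weight: Large weight: turned steel cylinder, 52 mm in diameter, 40 mm high, 0.62 kg, with a stub 18 mm wide, 6 mm high on top. Origin: centre of its underside, 58 mm over the bench at the start; z up along its axis. A counterbore in its underside (27 mm wide, 8 mm deep) sits loosely over the pressure plate's stub: lift it straight up for the first 10 mm.
- pressure_plate: Pressure plate: aluminium slab 36 x 132 x 10 mm, a 13 mm hole near each end over the fixture's guide pins (2.5 mm play), a 2 mm rubber pad under its middle, a stub 6 mm high on top; 0.19 kg. Origin: centre of the pad's underside (slab z = 2 to 12 mm), 46 mm over the bench at the start; z up, y along its length. Lift it 30 mm straight up off the pins; grasp its long sides at the middle.
- board: Green circuit board 50 x 70 x 2 mm, 0.08 kg, with finned heatsink 28 (x) x 34 (y) x 20 mm. Origin: centre of its underside, 24 mm over the bench at the start; z up, y along its length. Heatsink: centre at y = +5 mm, z = 2 to 22 mm; grasp it across x. A connector 10 mm high is at the -y end. It starts among low locating pins (tops 30 mm over the bench): lift it 10 mm straight up.
- weight_block: Block of light wood, 88 x 158 x 24 mm, fixed, with two round recesses in its top, a larger and a smaller one, for the weights. Origin: centre of its underside, on the bench; z up, y along its length. (Over all things farther out than x = 0.58 m hangs a shelf, 0.62 m above the bench: keep the tool point below 0.16 m there.)
- large_recess (a point): Middle of the floor of the larger recess (66 mm across, 8 mm deep) in the wooden block, 34 mm from its middle towards -y: home of the large weight. Floor 16 mm over the bench; axes as for the block.
- small_recess (a point): Middle of the floor of the smaller recess (50 mm across, 8 mm deep) in the wooden block, 38 mm from its middle towards +y: home of the small weight. Floor 16 mm over the bench; axes as for the block.
- plate_cradle: Cradle of the pressure plate, fixed: grey plastic base 62 x 158 mm, floor 5 mm over the bench, with an angle post at each corner, 14 mm high over the bench. Room between the posts 52 x 148 mm; the long sides are open between the posts for the fingers. Origin: centre of its underside; z up, y along its length. The plate lies in it along y, pad down, either end first.
- board_tray: Shallow black plastic tray, fixed, home of the board: 90 x 110 mm outside, 84 x 104 mm inside, floor 3 mm and rim 10 mm over the bench. Origin: centre of its underside; z up, y along its length. The board lies flat on its floor, heatsink up, its length roughly along y, either end first.
There are look-alikes about, which are no part of the job. What is shaped like the small_weight but green or purple is not meant.

How it is judged:
By the outcome, as a careful person would: the job done as asked, in the order asked, and still so for the second after the job is handed in, with the robot touching nothing.
It also fails if it takes over 104 s, if anything falls off the work surface, if the arm or the gripper's body presses on something with over 40 N, if the wrist force passes 120 N, or if a joint passes its speed limit or range.

## Working session

There is one attempt and no reset: what is moved stays moved. The work goes in short steps, Python scripts to look and compute and a tool call to move; the robot and the scene stay as the last step left them, time stands still between calls to the robot, and variables do not carry over. Pictures are saved under pics/ and viewed, at most 16 in all, crops included, and the job is handed in when it is done.

Besides the shell and the picture viewer there is one more tool, called after "Emit:" as name(argument=value, ...), one argument or row to a line, values as JSON. drive_tool: Moves the arm, as the interface text tells. Its arguments: {"type":"object","properties":{"increments":{"type":"array"}},"required":["increments"]}

```bash
mkdir -p pics; cat > h.py <<'E'
import numpy as np, cv2
from workcell import get_obs, camera, job_done, silhouettes
def save(p,n): cv2.imwrite('pics/'+n,p['image'][:,:,::-1])
def ray(p,uv):
    V=np.array(p['view']);R=V[:3,:3];c=-R.T@V[:3,3]
    d=R.T@np.linalg.inv(p['K'])@np.array([uv[0],uv[1],1.]);return c,d/np.linalg.norm(d)
def atz(p,uv,z):
    c,d=ray(p,uv);return c+d*(z-c[2])/d[2]
def proj(p,X):
    V=np.array(p['view']);q=(V[:3,:3]@np.atleast_2d(X).T).T+V[:3,3];q=q@np.array(p['K']).T;return q[:,:2]/q[:,2:]
E
python3 - <<'E'
from h import *
o=get_obs();print({k:np.round(v,3) for k,v in o.items()})
for n in ['scene','side']:
    p=camera(n);save(p,n+'0.png')
    V=np.array(p['view']);print(n,'cam at',np.round(-V[:3,:3].T@V[:3,3],3),np.round(V[:3,2],2),p['K'][0][0])
    for q in ['fixture','small_weight','large_weight','pressure_plate','board','weight_block','plate_cradle','board_tray']:
        for s in silhouettes(q,p)[:3]:
            b=s['bbox'];m=np.argwhere(s['region']).mean(0)[::-1]
            print(q,round(s['conf'],2),np.round(b),np.round(m), np.round(atz(p,m,0.01),3)[:2])
E
```

```text
{'clock': np.float64(0.0), 'joint_pos': array([ 1.235,  0.241,  0.004,  1.335, -0.   ,  1.571]), 'joint_vel': array([ 0.   ,  0.   ,  0.   ,  0.001, -0.001, -0.001]), 'tau': array([-0.0000e+00, -3.7232e+01,  2.5241e+01,  1.7000e-02,  0.0000e+00,
       -0.0000e+00]), 'eef_pos': array([0.165, 0.471, 0.249]), 'tool_rot': array([ 0.167,  0.986, -0.001, -0.   ]), 'ft_force': array([ 0.284, -0.772,  0.118]), 'ft_torque': array([-0.024, -0.003,  0.019]), 'grasp_force': np.float64(0.0), 'grip_width': np.float64(0.085)}
scene cam at [-0.047  0.926  0.559] [-0.   -0.92 -0.38] 558.8658194252677
fixture 0.84 [224. 307. 312. 381.] [263. 357.] [0.436 0.271]
fixture 0.7 [252. 326. 291. 352.] [271. 343.] [0.448 0.23 ]
small_weight 0.95 [250. 286. 275. 311.] [263. 297.] [0.561 0.093]
small_weight 0.52 [354. 288. 369. 302.] [363. 295.] [ 0.382 -0.013]
large_weight 0.76 [248. 301. 281. 334.] [265. 320.] [0.505 0.168]
pressure_plate 0.57 [230. 311. 297. 352.] [262. 332.] [0.482 0.208]
board 0.81 [251. 327. 291. 358.] [272. 343.] [0.447 0.229]
weight_block 0.91 [284. 231. 329. 262.] [307. 247.] [ 0.616 
[... 228 characters left out ...]
294. 373. 328.] [362. 310.] [0.4   0.109]
small_weight 0.74 [292. 287. 307. 315.] [296. 301.] [0.516 0.114]
small_weight 0.64 [298. 293. 326. 330.] [313. 308.] [0.482 0.125]
large_weight 0.81 [296. 313. 333. 353.] [314. 335.] [0.461 0.191]
pressure_plate 0.65 [276. 317. 344. 378.] [307. 355.] [0.458 0.237]
pressure_plate 0.63 [268. 313. 357. 413.] [312. 380.] [0.437 0.283]
board 0.73 [308. 341. 340. 375.] [325. 360.] [0.429 0.24 ]
weight_block 0.84 [274. 197. 320. 243.] [297. 219.] [ 0.606 -0.172]
weight_block 0.28 [292. 312. 331. 349.] [314. 335.] [0.461 0.192]
plate_cradle 0.91 [182. 303. 251. 377.] [216. 341.] [0.605 0.243]
board_tray 0.56 [347. 206. 390. 239.] [368. 222.] [ 0.451 -0.2  ]
```

View pics/scene0.png

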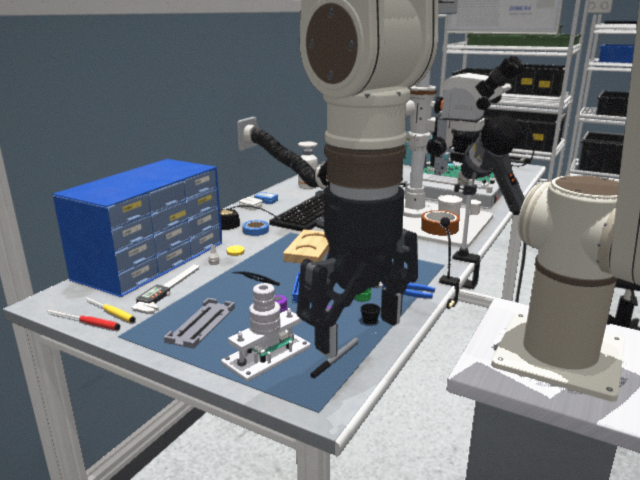

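View pics/side0.png

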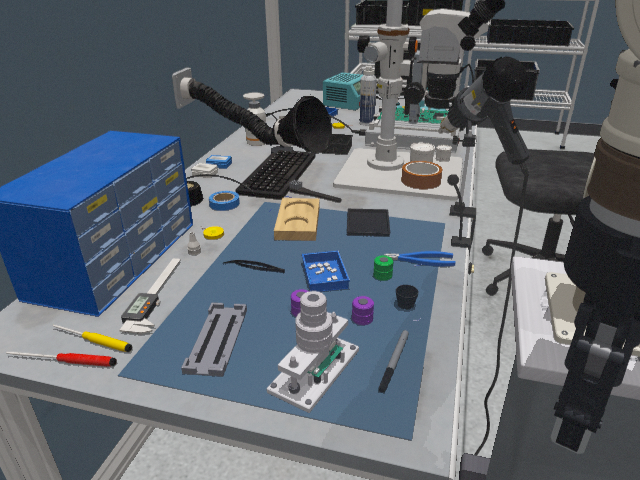

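The two pictures show the stack at side pixels (313,330) and the grey cradle at (216,340). The wooden block is at (297,218) with its larger recess nearer the camera or farther away (to be checked), and the black tray is at (368,222). Purple and green look-alikes stand round the blue bin. Next I'll fit the models.

```bash
cat > fit.py <<'E'
from h import *
from scipy.optimize import minimize
def box(w,l,z0,z1): return np.array([[sx*w/2,sy*l/2,z] for sx in(-1,1) for sy in(-1,1) for z in(z0,z1)])
def cyl(d,z0,z1): return np.array([[d/2*np.cos(a),d/2*np.sin(a),z] for a in np.linspace(0,6.28,40) for z in(z0,z1)])
M=dict(block=box(.088,.158,0,.024),cradle=box(.062,.158,0,.014),tray=box(.09,.11,0,.010),
 fixture=np.vstack([box(.072,.144,0,.010),cyl(.008,0,.073)+[0,.054,0],cyl(.008,0,.073)-[0,.054,0]]),
 small=cyl(.036,.098,.134),large=cyl(.052,.058,.098))
def place(P,s): c,n=np.cos(s[2]),np.sin(s[2]);return P@np.array([[c,n,0],[-n,c,0],[0,0,1]])+[s[0],s[1],0]
def hullmask(uv,S=4):
    h=cv2.convexHull((uv).astype(np.float32)).reshape(-1,2);return h
def fit(P,views,s0,yaw=True):
    # views: list of (picture, mask); match convex hulls by IoU at 4x scale
    T=[]
    for p,m in views:
        h=cv2.convexHull(np.argwhere(m)[:,::-1].astype(np.int32)).reshape(-1,2).astype(np.float32);T.append((p,h))
    def cost(s):
        c=0
        for p,h in T:
            g=cv2.convexHull(proj(p,place(P,s)).astype(np.float32)).reshape(-1,2)
            a,_=cv2.intersectConvexConvex(g,h);u=cv2.contourArea(g)+cv2.contourArea(h)-a;c+=1-a/u
        return c/len(T)
    best=None
    for y0 in (np.radians(np.arange(-90,90,20)) if yaw else [0]):
        D=np.array([[0,0,0],[.02,0,0],[0,.02,0],[0,0,.2 if yaw else 1e-9]])
        r=minimize(cost,[*s0,y0],method='Nelder-Mead',options=dict(initial_simplex=D+[*s0,y0],xatol=1e-5,fatol=1e-5))
        if best is None or r.fun<best.fun: best=r
    x,y,a=best.x;return round(x,4),round(y,4),round(np.degrees(a)%180,1),round(best.fun,3)
E
python3 - <<'E'
from fit import *
C={n:camera(n) for n in('side','scene')}
def best(q,n,near,p=None):
    p=C[n]
    L=[s for s in silhouettes(q,p) if np.hypot(*(np.argwhere(s['region']).mean(0)[::-1]-near))<15]
    return [(p,L[0]['region'])] if L else []
for k,q,s,sc,s0 in [('small','small_weight',(313,308),(263,297),(.44,.27)),('large','large_weight',(314,335),(265,320),(.44,.27)),
  ('fixture','fixture',(312,379),(263,357),(.44,.27)),('cradle','plate_cradle',(216,341),(200,323),(.605,.24)),
  ('block','weight_block',(297,219),(0,0),(.606,-.17)),('tray','board_tray',(368,222),(0,0),(.45,-.2))]:
    a=best(q,'side',s);b=best(q,'scene',sc)
    for nm,v in(('side',a),('scene',b),('both',a+b)):
        if v and (nm!='both' or (a and b)): print(k,nm,fit(M[k],v,s0,k not in('small','large')))
c=C['side']['image'][190:300,240:450];cv2.imwrite('pics/c1.png',cv2.resize(c[:,:,::-1],None,fx=3.8,fy=3.8,interpolation=cv2.INTER_CUBIC))
E
```

```text
small side (np.float64(0.4419), np.float64(0.2545), np.float64(0.0), np.float64(0.085))
small scene (np.float64(0.4446), np.float64(0.2506), np.float64(0.0), np.float64(0.157))
small both (np.float64(0.4419), np.float64(0.2545), np.float64(0.0), np.float64(0.125))
large side (np.float64(0.4424), np.float64(0.2531), np.float64(180.0), np.float64(0.16))
large scene (np.float64(0.4442), np.float64(0.2512), np.float64(0.0), np.float64(0.12))
large both (np.float64(0.4424), np.float64(0.253), np.float64(0.0), np.float64(0.142))
fixture side (np.float64(0.4406), np.float64(0.2553), np.float64(165.3), np.float64(0.063))
fixture scene (np.float64(0.441), np.float64(0.2539), np.float64(167.0), np.float64(0.062))
fixture both (np.float64(0.4407), np.float64(0.2553), np.float64(165.8), np.float64(0.066))
cradle side (np.float64(0.6101), np.float64(0.2296), np.float64(9.3), np.float64(0.031))
cradle scene (np.float64(0.6129), np.float64(0.2251), np.float64(11.7), np.float64(0.069))
cradle both (np.float64(0.6106), np.float64(0.2292), np.float64(10.3), np.float64(0.061))
block side (np.float64(0.606), np.float64(-0.1785), np.float64(13.1), np.float64(0.05))
tray side (np.float64(0.4526), np.float64(-0.2107), np.float64(14.6), np.float64(0.047))
```

View pics/c1.png

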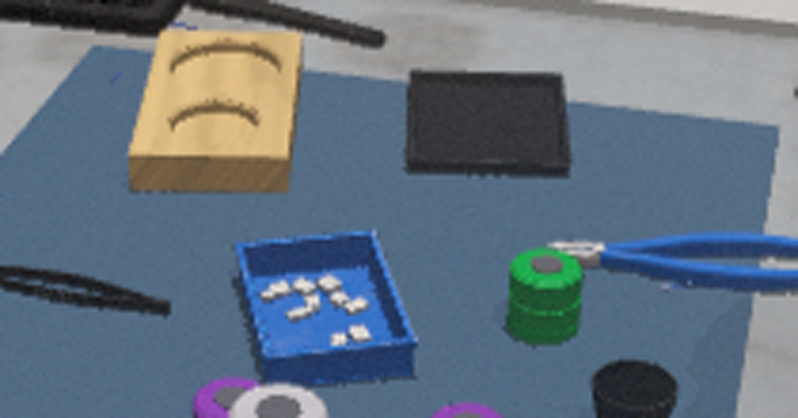

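The larger recess is the farther one (towards -y), so the block's y axis points towards the camera at a yaw of about 13°. The tray and block are clear. Now I move above the stack and turn the closing axis onto the fixture's x axis (-14.5°).

Emit:
drive_tool(
  increments=[
    [[23, -18, 0], [0, 0, -7.1], 1],
    [[23, -18, 0], [0, 0, -7.1], 1],
    [[23, -18, 0], [0, 0, -7.1], 1],
    [[23, -18, 0], [0, 0, -7.1], 1],
    [[23, -18, 0], [0, 0, -7.1], 1],
    [[23, -18, 0], [0, 0, -7.1], 1],
    [[23, -18, 0], [0, 0, -7.1], 1],
    [[23, -18, 0], [0, 0, -7.1], 1],
  ],
)

```text
clock: 2.27
eef_pos: [0.3497, 0.3271, 0.2502]
tool_rot: [0.618, 0.786, 0.0, 0.0]
ft_force: [-0.7, 0.1, 0.4]
grip_width: 0.0856
grasp_force: 0.0
```

Emit:
drive_tool(
  increments=[
    [[23, -18, 0], [0, 0, -7.1], 1],
    [[23, -18, 0], [0, 0, -7.1], 1],
    [[23, -18, 0], [0, 0, -7.1], 1],
    [[23, -18, 0], [0, 0, -7.1], 1],
    [[0, 0, 0], [0, 0, 0], 1],
    [[0, 0, 0], [0, 0, 0], 1],
    [[0, 0, 0], [0, 0, 0], 1],
  ],
)

```text
clock: 2.85
eef_pos: [0.4404, 0.2561, 0.2498]
tool_rot: [0.79, 0.613, -0.0, -0.0]
ft_force: [-0.1, 0.6, 0.1]
grip_width: 0.0853
grasp_force: 0.0
```

```bash
cat >> h.py <<'E'
from scipy.spatial.transform import Rotation as Ro
def st():
    o=get_obs();R=Ro.from_quat(o['tool_rot']).as_matrix()
    print('t',round(float(o['clock']),2),'tcp',np.round(1000*o['eef_pos'],1),'close',round(np.degrees(np.arctan2(R[1,1],R[0,1])),1),'tz',np.round(R[:,2],3),'w',round(1000*float(o['grip_width']),1),'F',np.round(o['ft_force'],1),'g',round(float(o['grasp_force']),1),'j',np.round(o['joint_pos'],2))
E
python3 - <<'E'
from fit import *
st();p=camera('wrist');save(p,'w1.png')
V=np.array(p['view']);print(np.round(-V[:3,:3].T@V[:3,3],3),np.round(V[:3,:3],2).tolist(),p['K'][0][0])
for k,q in [('small','small_weight'),('large','large_weight'),('fixture','fixture')]:
  for s in silhouettes(q,p)[:3]: print(k,round(s['conf'],2),np.round(s['bbox']),fit(M[k],[(p,s['region'])],(.44,.255),k=='fixture'))
E
```

```text
t 2.85 tcp [440.4 256.1 249.8] close -14.4 tz [-0.001  0.    -1.   ] w 85.3 F [-0.1  0.6  0.1] g 0.0 j [0.53 0.26 0.03 1.34 0.   2.35]
[0.459 0.326 0.374] [[0.97, -0.25, -0.0], [-0.24, -0.93, 0.29], [-0.07, -0.28, -0.96]] 387.2155469518503
small 0.78 [290. 197. 349. 257.] (np.float64(0.444), np.float64(0.255), np.float64(0.0), np.float64(0.08))
small 0.78 [390. 281. 430. 331.] (np.float64(0.44), np.float64(0.255), np.float64(0.0), np.float64(1.0))
small 0.66 [293. 314. 327. 358.] (np.float64(0.44), np.float64(0.255), np.float64(0.0), np.float64(1.0))
large 0.72 [285. 179. 355. 244.] (np.float64(0.4437), np.float64(0.2539), np.float64(0.0), np.float64(0.188))
fixture 0.57 [284. 118. 359. 278.] (np.float64(0.443), np.float64(0.2534), np.float64(164.1), np.float64(0.031))
fixture 0.2 [292. 196. 350. 256.] (np.float64(0.4275), np.float64(0.1791), np.float64(154.0), np.float64(0.75))
```

View pics/w1.png

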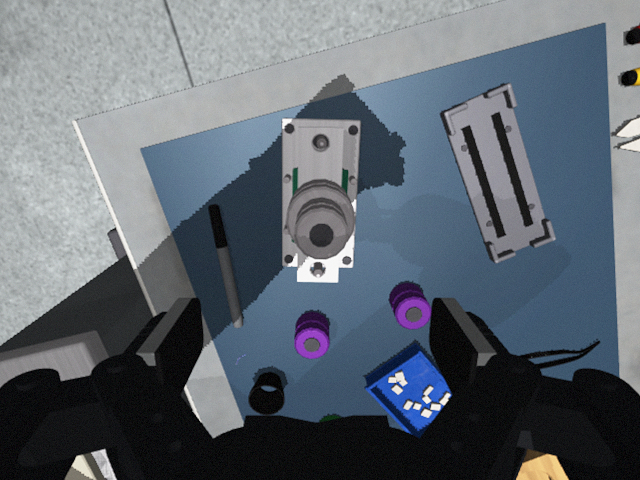

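The wrist view shows the small weight's top at (320,235), with the fixture base round it and the cradle at (497,172) to the right. Nothing is in the fingers' way. The stack axis is at about (443, 254.5), and I'm going down on the small weight.

Emit:
drive_tool(
  increments=[
    [[2.6, -1.6, -36], [0, 0, 0], 1],
    [[0, 0, -40], [0, 0, 0], 1],
    [[0, 0, -30], [0, 0, 0], 1],
    [[0, 0, -16], [0, 0, 0], 1],
    [[0, 0, 0], [0, 0, 0], 1],
    [[0, 0, 0], [0, 0, 0], 0.3],
    [[0, 0, 0], [0, 0, 0], 0.2],
    [[0, 0, 0], [0, 0, 0], 0],
  ],
)

```text
clock: 3.72
eef_pos: [0.4445, 0.2555, 0.13]
tool_rot: [0.79, 0.613, 0.002, 0.0]
ft_force: [-0.4, 0.2, -0.0]
grip_width: 0.0516
grasp_force: 0.0
```

Emit:
drive_tool(
  increments=[
    [[0, 0, 0], [0, 0, 0], 0],
    [[0, 0, 0], [0, 0, 0], 0],
    [[0, 0, 0], [0, 0, 0], 0],
    [[0, 0, 0], [0, 0, 0], 0],
  ],
)

```text
clock: 4.05
eef_pos: [0.4442, 0.2553, 0.13]
tool_rot: [0.79, 0.613, 0.002, -0.0]
ft_force: [-1.7, 0.2, 5.7]
grip_width: 0.0339
grasp_force: 59.2
```

```bash
python3 -c "
from h import *
st();save(camera('side'),'s1.png')"
```

```text
t 4.05 tcp [444.2 255.3 130. ] close -14.4 tz [ 0.003  0.002 -1.   ] w 33.9 F [-1.7  0.2  5.7] g 59.2 j [ 0.52  0.35 -0.18  1.04  0.    2.34]
```

Emit:
drive_tool(
  increments=[
    [[0, 0, 3], [0, 0, 0], 0],
    [[0, 0, 6], [0, 0, 0], 0],
    [[0, 0, 7], [0, 0, 0], 0],
    [[0, 0, 0], [0, 0, 0], 0],
    [[0, 0, 0], [0, 0, 0], 0],
  ],
)

```text
clock: 4.52
eef_pos: [0.4438, 0.2546, 0.1446]
tool_rot: [0.79, 0.613, 0.001, 0.0]
ft_force: [-0.2, 0.2, -2.9]
grip_width: 0.0342
grasp_force: 59.9
```

```bash
python3 -c "
from h import *
st();p=camera('side');save(p,'s2.png');q=camera('scene');save(q,'s2s.png')
for uv in [(305,150),(330,150)]:
  for z in (.1,.2,.3,.4): print(uv,np.round(atz(p,uv,z),2),np.round(proj(q,atz(p,uv,z))))
im=np.hstack([p['image'][80:400,150:500],q['image'][80:400,150:500]]);cv2.imwrite('pics/s2c.png',im[:,:,::-1])"
```

```text
t 4.52 tcp [443.8 254.6 144.6] close -14.4 tz [ 0.001  0.001 -1.   ] w 34.2 F [-0.2  0.2 -2.9] g 59.9 j [ 0.52  0.33 -0.15  1.08 -0.    2.34]
(305, 150) [ 0.64 -0.36  0.1 ] [[332. 191.]]
(305, 150) [ 0.56 -0.11  0.2 ] [[310. 184.]]
(305, 150) [0.48 0.15 0.3 ] [[275. 172.]]
(305, 150) [0.4  0.41 0.4 ] [[211. 151.]]
(330, 150) [ 0.58 -0.38  0.1 ] [[354. 193.]]
(330, 150) [ 0.52 -0.12  0.2 ] [[331. 185.]]
(330, 150) [0.45 0.14 0.3 ] [[294. 173.]]
(330, 150) [0.38 0.4  0.4 ] [[227. 152.]]
```

View pics/s2c.png

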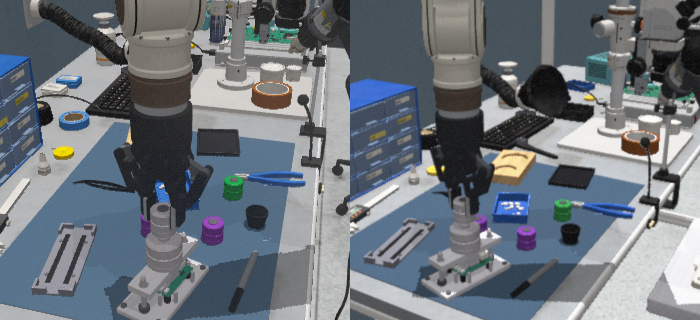

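The weight is up off the stack (Fz is -2.9 N, which matches 0.27 kg). The lamp head is at about (345,168) in the scene view and (305,125) in the side view. I'll triangulate it before travelling.

```bash
python3 -c "
from h import *
p=camera('side');q=camera('scene')
a,d=ray(p,(305,128));b,e=ray(q,(343,168))
t=np.linalg.lstsq(np.c_[d,-e],b-a,rcond=None)[0];print(a+t[0]*d,b+t[1]*e)
from fit import *
for k,n in(('block','weight_block'),('tray','board_tray')):
  for s in silhouettes(n,q)[:2]: print(k,s['conf'],s['bbox'],fit(M[k],[(q,s['region'])],(.5,-.19)))"
```

```text
[ 0.68003339 -0.48209147  0.11479928] [ 0.67666417 -0.48878846  0.13126831]
block 0.79 [291.7, 231.8, 336.2, 264.7] (np.float64(0.6052), np.float64(-0.1841), np.float64(17.4), np.float64(0.125))
tray 0.72 [347.7, 244.8, 394.4, 270.0] (np.float64(0.4559), np.float64(-0.2158), np.float64(12.2), np.float64(0.053))
```

The lamp is at about (0.68, -0.48), clear of the route. I'm moving past the block to view it from above.

Emit:
drive_tool(
  increments=[
    [[5, -18, 0], [0, 0, 2.1], 0],
    [[10, -36, 0], [0, 0, 2.1], 0],
    [[10, -38, 0], [0, 0, 2.1], 0],
    [[10, -38, 0], [0, 0, 2.1], 0],
    [[10, -38, 0], [0, 0, 2.1], 0],
    [[10, -38, 0], [0, 0, 2.1], 0],
    [[10, -38, 0], [0, 0, 2.1], 0],
    [[10, -38, 0], [0, 0, 2.1], 0],
  ],
)

```text
clock: 5.48
eef_pos: [0.5184, -0.0294, 0.1439]
tool_rot: [0.692, 0.722, 0.0, -0.0]
ft_force: [0.6, 0.1, -2.6]
grip_width: 0.0342
grasp_force: 60.0
```

Emit:
drive_tool(
  increments=[
    [[10, -38, 0], [0, 0, 2.1], 0],
    [[10, -38, 0], [0, 0, 2.1], 0],
    [[10, -38, 0], [0, 0, 2.1], 0],
    [[10, -38, 0], [0, 0, 2.1], 0],
    [[10, -38, 0], [0, 0, 2.1], 0],
    [[8, -20, 0], [0, 0, 0], 0],
    [[0, 0, 0], [0, 0, 0], 0],
    [[0, 0, 0], [0, 0, 0], 0],
  ],
)

```text
clock: 6.15
eef_pos: [0.5761, -0.2389, 0.143]
tool_rot: [0.625, 0.781, 0.0, -0.001]
ft_force: [-0.9, 0.8, -2.3]
grip_width: 0.0343
grasp_force: 60.1
```

```bash
python3 -c "
from fit import *
st();p=camera('wrist');save(p,'w2.png')
for k,n in(('block','weight_block'),('tray','board_tray')):
  for s in silhouettes(n,p)[:2]: print(k,s['conf'],s['bbox'],fit(M[k],[(p,s['region'])],(.5,-.19)))"
```

```text
t 6.15 tcp [ 576.1 -238.9  143. ] close 12.7 tz [-0.001  0.001 -1.   ] w 34.3 F [-0.9  0.8 -2.3] g 60.1 j [-0.39  0.55  0.18  1.2   0.    0.96]
block 0.91 [318.0, 10.7, 473.7, 272.6] (np.float64(0.6083), np.float64(-0.1791), np.float64(12.9), np.float64(0.013))
tray 0.94 [57.0, 55.7, 221.6, 235.2] (np.float64(0.4549), np.float64(-0.2133), np.float64(11.9), np.float64(0.032))
```

View pics/w2.png

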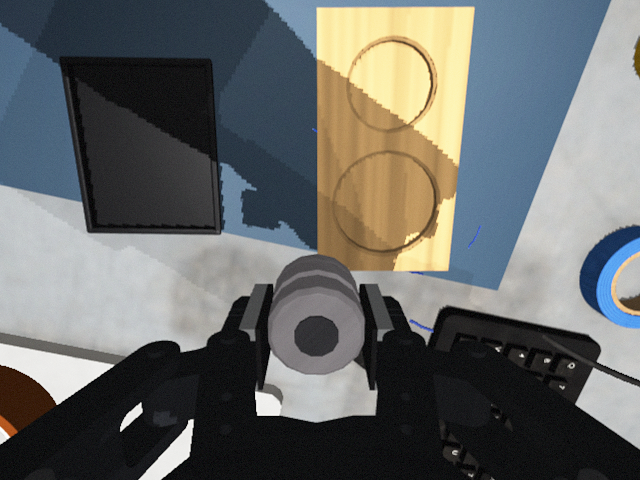

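The wrist view shows the small recess centred at (392,83) and the large one at (386,201), with the tray at (140,145). The held weight is centred between the pads. Now I'll work out the recess positions and the weight's offset in the grip.

```bash
python3 -c "
from fit import *
p=camera('wrist');st()
print('small',atz(p,(392,83),.024),'large',atz(p,(386,201),.024))
b=place(np.array([[0,.038,0],[0,-.034,0]]),(.6083,-.1791,np.radians(12.9)));print(b)
for s in silhouettes('small_weight',p)[:1]:
  t=get_obs()['eef_pos'];P=cyl(.036,t[2]-.032,t[2]+.004);print(s['bbox'],fit(P,[(p,s['region'])],t[:2],False),t)
"
```

```text
t 6.35 tcp [ 576.  -236.1  143.8] close 12.9 tz [-0.001  0.001 -1.   ] w 34.5 F [-0.1  1.  -1.9] g 60.1 j [-0.39  0.54  0.18  1.2   0.    0.96]
small [ 0.59918372 -0.13730301  0.024     ] large [ 0.61516611 -0.20618995  0.024     ]
[[ 0.5998165  -0.14205907  0.        ]
 [ 0.6158905  -0.21224188  0.        ]]
[264.5, 252.8, 366.2, 373.9] (np.float64(0.5763), np.float64(-0.2373), np.float64(0.0), np.float64(0.083)) [ 0.57615129 -0.2360915   0.14402781]
```

```bash
python3 -c "
from fit import *
p=camera('wrist');o=p['image'].copy()
s=(.6083,-.1791,np.radians(12.9))
def circ(d,y,z): return place(cyl(d,z,z)+[0,y,0],s)
for d,y in((.05,.038),(.066,-.034)):
  for z,c in((.024,(255,0,0)),(.016,(0,0,255))): cv2.polylines(o,[np.int32(proj(p,circ(d,y,z))[::2])],True,c,1)
for z,c in((.024,(0,255,0)),(0,(255,0,255))): cv2.polylines(o,[np.int32(proj(p,place(box(.088,.158,z,z)[[0,2,6,4]],s)))],True,c,1)
cv2.imwrite('pics/w3.png',cv2.resize(o[0:300,280:500,::-1],None,fx=2,fy=2))
"
```

```text
(no output)
```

View pics/w3.png

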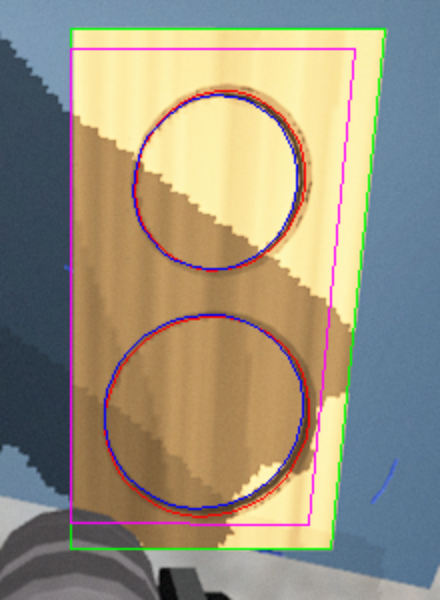

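The model circles match both rims, so the small recess is at (600, -142) and the large one at (616, -212). Next I move over the small recess and go down.

Emit:
drive_tool(
  increments=[
    [[6, 22, 0], [0, 0, 0], 0],
    [[8, 32, 0], [0, 0, 0], 0],
    [[8, 30, 0], [0, 0, 0], 0],
    [[2, 10.4, 0], [0, 0, 0], 0],
    [[0, 0, 0], [0, 0, 0], 0],
    [[0, 0, -25], [0, 0, 0], 0],
    [[0, 0, -25], [0, 0, 0], 0],
    [[0, 0, 0], [0, 0, 0], 0],
  ],
)

```text
clock: 7.12
eef_pos: [0.5966, -0.1423, 0.0892]
tool_rot: [0.623, 0.782, -0.002, -0.004]
ft_force: [-1.3, 0.8, -3.9]
grip_width: 0.034
grasp_force: 60.3
```

```bash
python3 -c "
from fit import *
p=camera('wrist');st()
t=get_obs()['eef_pos'];P=cyl(.036,t[2]-.032,t[2]+.004)
for s in silhouettes('small_weight',p)[:1]: print(s['bbox'],fit(P,[(p,s['region'])],t[:2],False))
for s in silhouettes('weight_block',p)[:1]: print(fit(M['block'],[(p,s['region'])],(.608,-.179)))
"
```

```text
t 7.17 tcp [ 597.4 -142.7   91.3] close 12.9 tz [-0.007  0.001 -1.   ] w 34.2 F [-1.  -0.1 -2.4] g 60.3 j [-0.23  0.57  0.08  1.09 -0.    1.11]
[264.7, 255.1, 364.7, 371.9] (np.float64(0.5966), np.float64(-0.1434), np.float64(180.0), np.float64(0.108))
(np.float64(0.6086), np.float64(-0.1795), np.float64(13.0), np.float64(0.131))
```

Emit:
drive_tool(
  increments=[
    [[2, 0.5, -15], [0, 0, 0], 0],
    [[0, 0, -14], [0, 0, 0], 0],
    [[0, 0, -8], [0, 0, 0], 0],
    [[0, 0, 0], [0, 0, 0], 0],
    [[0, 0, 0], [0, 0, 0], 0],
    [[0, 0, 0], [0, 0, 0], 0],
  ],
)

```text
clock: 7.77
eef_pos: [0.6033, -0.143, 0.0584]
tool_rot: [0.624, 0.782, 0.0, 0.001]
ft_force: [0.2, 0.4, -2.0]
grip_width: 0.0347
grasp_force: 60.3
```

```bash
python3 -c "
from fit import *
st()"
```

```text
t 7.77 tcp [ 603.3 -143.    58.4] close 12.8 tz [ 0.002 -0.001 -1.   ] w 34.7 F [ 0.2  0.4 -2. ] g 60.3 j [-0.23  0.61  0.05  1.01 -0.    1.11]
```

Emit:
drive_tool(
  increments=[
    [[-2.5, 1, -4], [0, 0, 0], 0],
    [[0, 0, -3], [0, 0, 0], 0],
    [[0, 0, -1], [0, 0, 0], 0],
    [[0, 0, -1], [0, 0, 0], 0],
    [[0, 0, 0], [0, 0, 0], 0],
    [[0, 0, 0], [0, 0, 0], 0],
  ],
)

```text
clock: 8.27
eef_pos: [0.5999, -0.1416, 0.0481]
tool_rot: [0.623, 0.782, 0.0, 0.0]
ft_force: [-0.1, -0.5, -1.7]
grip_width: 0.0342
grasp_force: 60.6
```

Emit:
drive_tool(
  increments=[
    [[0, 0, -1], [0, 0, 0], 0],
    [[0, 0, 0], [0, 0, 0], 0],
    [[0, 0, 0], [0, 0, 0], 0],
  ],
)

```text
clock: 8.52
eef_pos: [0.6, -0.1417, 0.048]
tool_rot: [0.623, 0.782, 0.0, 0.0]
ft_force: [-3.7, 0.9, 4.2]
grip_width: 0.0341
grasp_force: 61.2
```

The weight has touched down (force went from -1.7 N to +4.2 N). I release it and retreat straight up.

Emit:
drive_tool(
  increments=[
    [[0, 0, 0], [0, 0, 0], 0.5],
    [[0, 0, 0], [0, 0, 0], 0.6],
    [[0, 0, 0], [0, 0, 0], 0.8],
    [[0, 0, 0], [0, 0, 0], 0.8],
    [[0, 0, 10], [0, 0, 0], 0.8],
    [[0, 0, 25], [0, 0, 0], 1],
    [[0, 0, 35], [0, 0, 0], 1],
    [[0, 0, 25], [0, 0, 0], 1],
  ],
)

```text
clock: 9.18
eef_pos: [0.6003, -0.1417, 0.1447]
tool_rot: [0.623, 0.782, 0.0, 0.001]
ft_force: [0.4, -0.1, 1.1]
grip_width: 0.0853
grasp_force: 0.0
```

```bash
python3 -c "
from fit import *
p=camera('wrist');st();P=cyl(.036,.016,.052)
for s in silhouettes('small_weight',p)[:2]: print(s['conf'],s['bbox'],fit(P,[(p,s['region'])],(.6,-.142),False))
"
```

```text
t 9.23 tcp [ 603.5 -142.5  150.7] close 12.9 tz [ 0.011 -0.003 -1.   ] w 85.0 F [ 1.8 -0.5  3.5] g 0.0 j [-0.23  0.52  0.16  1.2  -0.    1.11]
0.88 [283.3, 204.2, 346.3, 269.5] (np.float64(0.6004), np.float64(-0.1421), np.float64(0.0), np.float64(0.07))
```

The small weight stands in its recess at (600.4, -142.1). Back to the stack.

Emit:
drive_tool(
  increments=[
    [[-7, 17, 0], [0, 0, -2.3], 1],
    [[-14, 35, 0], [0, 0, -2.3], 1],
    [[-15, 37, 0], [0, 0, -2.3], 1],
    [[-15, 37, 0], [0, 0, -2.3], 1],
    [[-15, 37, 0], [0, 0, -2.3], 1],
    [[-15, 37, 0], [0, 0, -2.3], 1],
    [[-15, 37, 0], [0, 0, -2.3], 1],
    [[-15, 37, 0], [0, 0, -2.3], 1],
  ],
)

```text
clock: 9.95
eef_pos: [0.4877, 0.1338, 0.1421]
tool_rot: [0.741, 0.671, 0.0, -0.0]
ft_force: [0.5, -0.6, -0.7]
grip_width: 0.0853
grasp_force: 0.0
```

Emit:
drive_tool(
  increments=[
    [[-15, 37, 0], [0, 0, -2.3], 1],
    [[-15, 37, 0], [0, 0, -2.3], 1],
    [[-12, 32, 0], [0, 0, -2.3], 1],
    [[-5, 16, 0], [0, 0, -2.3], 1],
    [[0, 0, 0], [0, 0, 0], 1],
    [[0, 0, 0], [0, 0, 0], 1],
  ],
)

```text
clock: 10.45
eef_pos: [0.4414, 0.2551, 0.1419]
tool_rot: [0.791, 0.612, -0.0, 0.0]
ft_force: [-0.9, -0.3, -0.1]
grip_width: 0.0858
grasp_force: 0.0
```

```bash
python3 -c "
from fit import *
p=camera('wrist');st();save(p,'w4.png')
for s in silhouettes('large_weight',p)[:2]: print(s['conf'],s['bbox'],fit(np.vstack([M['large'],cyl(.018,.098,.104)]),[(p,s['region'])],(.443,.254),False))
for s in silhouettes('plate_cradle',p)[:2]: print(s['conf'],s['bbox'],fit(M['cradle'],[(p,s['region'])],(.61,.229)))
for s in silhouettes('fixture',p)[:2]: print(s['conf'],s['bbox'],fit(M['fixture'],[(p,s['region'])],(.443,.254)))
"
```

```text
t 10.5 tcp [441.7 254.2 141.9] close -14.7 tz [-0.    -0.001 -1.   ] w 85.1 F [ 0.4 -0.1 -0.6] g 0.0 j [ 0.52  0.33 -0.16  1.08 -0.    2.35]
0.9 [267.5, 207.5, 373.1, 327.7] (np.float64(0.4434), np.float64(0.2531), np.float64(0.0), np.float64(0.059))
0.88 [490.3, 65.6, 640.0, 315.7] (np.float64(0.6124), np.float64(0.2283), np.float64(10.0), np.float64(0.02))
0.86 [267.6, 119.0, 374.6, 353.6] (np.float64(0.4431), np.float64(0.2536), np.float64(164.2), np.float64(0.028))
```

The large weight is at (443.4, 253.1). Going down to grasp it.

Emit:
drive_tool(
  increments=[
    [[1.8, -0.9, -22], [0, 0, -0.5], 1],
    [[0, 0, -22], [0, 0, 0], 1],
    [[0, 0, -10], [0, 0, 0], 1],
    [[0, 0, 0], [0, 0, 0], 1],
    [[0, 0, 0], [0, 0, 0], 0.4],
    [[0, 0, 0], [0, 0, 0], 0.3],
    [[0, 0, 0], [0, 0, 0], 0],
    [[0, 0, 0], [0, 0, 0], 0],
  ],
)

```text
clock: 11.32
eef_pos: [0.4442, 0.254, 0.0897]
tool_rot: [0.795, 0.607, 0.001, -0.0]
ft_force: [-2.2, -0.3, 5.4]
grip_width: 0.0506
grasp_force: 61.6
```

Emit:
drive_tool(
  increments=[
    [[0, 0, 0], [0, 0, 0], 0],
    [[0, 0, 0], [0, 0, 0], 0],
    [[0, 0, 3], [0, 0, 0], 0],
    [[0, 0, 6], [0, 0, 0], 0],
    [[0, 0, 7], [0, 0, 0], 0],
    [[0, 0, 8], [0, 0, 0], 0],
    [[0, 0, 0], [0, 0, 0], 0],
    [[0, 0, 0], [0, 0, 0], 0],
  ],
)

```text
clock: 11.98
eef_pos: [0.4442, 0.2538, 0.1127]
tool_rot: [0.795, 0.607, 0.001, 0.0]
ft_force: [0.4, 0.0, -5.5]
grip_width: 0.0507
grasp_force: 63.4
```

```bash
python3 -c "
from fit import *
p=camera('wrist');st();save(p,'w5.png')
t=get_obs()['eef_pos']
for s in silhouettes('large_weight',p)[:2]: print(s['conf'],s['bbox'],fit(np.vstack([M['large'],cyl(.018,.098,.104)])-[0,0,.088-t[2]],[(p,s['region'])],(.443,.254),False))
for s in silhouettes('pressure_plate',p)[:2]: print(s['conf'],s['bbox'],fit(box(.036,.132,.048,.058),[(p,s['region'])],(.443,.254)))
"
```

```text
t 12.03 tcp [443.8 253.5 112.2] close -15.2 tz [ 0.  0. -1.] w 50.6 F [-0.3  0.3 -6.3] g 63.4 j [ 0.52  0.37 -0.2   1.   -0.    2.36]
0.89 [243.7, 234.7, 388.9, 404.3] (np.float64(0.4446), np.float64(0.2534), np.float64(180.0), np.float64(0.076))
0.56 [270.6, 130.0, 356.1, 245.9] (np.float64(0.4425), np.float64(0.2543), np.float64(164.5), np.float64(0.526))
```

The large weight is lifted (Fz is -6 N, which matches). Now travelling to the block.

Emit:
drive_tool(
  increments=[
    [[6, -17, 8], [0, 0, 2], 0],
    [[13, -35, 8], [0, 0, 2], 0],
    [[13, -35, 6], [0, 0, 2], 0],
    [[13, -35, 0], [0, 0, 2], 0],
    [[13, -35, 0], [0, 0, 2], 0],
    [[13, -35, 0], [0, 0, 2], 0],
    [[13, -35, 0], [0, 0, 2], 0],
    [[13, -35, 0], [0, 0, 2], 0],
  ],
)

```text
clock: 12.8
eef_pos: [0.5406, -0.0103, 0.1335]
tool_rot: [0.702, 0.712, -0.0, -0.0]
ft_force: [1.1, 0.1, -6.2]
grip_width: 0.0501
grasp_force: 64.2
```

Emit:
drive_tool(
  increments=[
    [[13, -35, 0], [0, 0, 2], 0],
    [[13, -35, 0], [0, 0, 2], 0],
    [[13, -35, 0], [0, 0, 2], 0],
    [[13, -35, 0], [0, 0, 2], 0],
    [[13, -35, 0], [0, 0, 2], 0],
    [[10, -28, 0], [0, 0, 2], 0],
    [[0, 0, 0], [0, 0, 0], 0],
    [[0, 0, 0], [0, 0, 0], 0],
  ],
)

```text
clock: 13.47
eef_pos: [0.6152, -0.2136, 0.1324]
tool_rot: [0.626, 0.78, -0.0, -0.001]
ft_force: [-0.1, 0.6, -5.7]
grip_width: 0.0504
grasp_force: 64.6
```

Emit:
drive_tool(
  increments=[
    [[0, 0, -20], [0, 0, 0], 0],
    [[0, 0, -20], [0, 0, 0], 0],
    [[0, 0, -10], [0, 0, 0], 0],
    [[0, 0, 0], [0, 0, 0], 0],
    [[0, 0, 0], [0, 0, 0], 0],
    [[0, 0, 0], [0, 0, 0], 0],
  ],
)

```text
clock: 13.97
eef_pos: [0.6164, -0.2112, 0.0851]
tool_rot: [0.624, 0.782, 0.0, 0.001]
ft_force: [0.5, 0.2, -6.3]
grip_width: 0.0505
grasp_force: 64.6
```

```bash
python3 -c "
from fit import *
p=camera('wrist');st();save(p,'w6.png')
t=get_obs()['eef_pos']
for s in silhouettes('large_weight',p)[:2]: print(s['conf'],s['bbox'],fit(np.vstack([M['large'],cyl(.018,.098,.104)])-[0,0,.0895-t[2]],[(p,s['region'])],t[:2],False))
"
```

```text
t 14.02 tcp [ 616.7 -211.4   85.6] close 12.8 tz [ 0.003 -0.001 -1.   ] w 50.1 F [ 0.3  0.  -5.9] g 64.6 j [-0.33  0.64  0.19  1.12  0.    1.02]
0.68 [242.7, 238.3, 386.1, 401.7] (np.float64(0.6167), np.float64(-0.2114), np.float64(0.0), np.float64(0.067))
```

Emit:
drive_tool(
  increments=[
    [[-0.5, -0.5, -14], [0, 0, 0], 0],
    [[0, 0, -12], [0, 0, 0], 0],
    [[0, 0, -6], [0, 0, 0], 0],
    [[0, 0, -2], [0, 0, 0], 0],
    [[0, 0, -1], [0, 0, 0], 0],
    [[0, 0, 0], [0, 0, 0], 0],
    [[0, 0, 0], [0, 0, 0], 0],
  ],
)

```text
clock: 14.65
eef_pos: [0.6156, -0.2122, 0.0495]
tool_rot: [0.624, 0.781, 0.0, 0.0]
ft_force: [-0.5, 0.5, -6.6]
grip_width: 0.0505
grasp_force: 64.7
```

Emit:
drive_tool(
  increments=[
    [[0, 0, -1], [0, 0, 0], 0],
    [[0, 0, -0.8], [0, 0, 0], 0],
    [[0, 0, 0], [0, 0, 0], 0],
    [[0, 0, 0], [0, 0, 0], 0],
  ],
)

```text
clock: 14.98
eef_pos: [0.6157, -0.2122, 0.0478]
tool_rot: [0.624, 0.781, 0.0, 0.001]
ft_force: [0.9, 0.6, -3.8]
grip_width: 0.0505
grasp_force: 65.0
```

Emit:
drive_tool(
  increments=[
    [[0, 0, -0.7], [0, 0, 0], 0],
    [[0, 0, 0], [0, 0, 0], 0],
    [[0, 0, 0], [0, 0, 0], 0],
  ],
)

```text
clock: 15.23
eef_pos: [0.6157, -0.2122, 0.0477]
tool_rot: [0.624, 0.781, 0.0, 0.001]
ft_force: [-1.6, 0.2, 1.5]
grip_width: 0.0502
grasp_force: 65.4
```

The weight is seated, so I open the fingers and rise.

Emit:
drive_tool(
  increments=[
    [[0, 0, 0], [0, 0, 0], 0.7],
    [[0, 0, 0], [0, 0, 0], 0.8],
    [[0, 0, 0], [0, 0, 0], 1],
    [[0, 0, 0], [0, 0, 0], 1],
    [[0, 0, 10], [0, 0, 0], 1],
    [[0, 0, 25], [0, 0, 0], 1],
    [[0, 0, 35], [0, 0, 0], 1],
    [[0, 0, 20], [0, 0, 0], 1],
  ],
)

```text
clock: 15.9
eef_pos: [0.6163, -0.2124, 0.1405]
tool_rot: [0.624, 0.781, 0.001, 0.002]
ft_force: [1.4, -1.2, 0.7]
grip_width: 0.0851
grasp_force: 0.0
```

```bash
python3 -c "
from fit import *
p=camera('wrist');st();save(p,'w7.png')
for s in silhouettes('large_weight',p)[:2]: print(s['conf'],s['bbox'],fit(np.vstack([M['large'],cyl(.018,.098,.104)])-[0,0,.042],[(p,s['region'])],(.616,-.212),False))
for s in silhouettes('small_weight',p)[:2]: print(s['conf'],s['bbox'],fit(cyl(.036,.016,.052),[(p,s['region'])],(.6,-.142),False))
for s in silhouettes('board_tray',p)[:1]: print(s['conf'],s['bbox'],fit(M['tray'],[(p,s['region'])],(.455,-.213)))
"
```

```text
t 15.95 tcp [ 618.6 -213.2  145. ] close 12.8 tz [ 0.011 -0.004 -1.   ] w 85.5 F [ 0.9 -0.1  3.3] g 0.0 j [-0.33  0.6   0.27  1.23  0.    1.02]
0.9 [270.5, 191.8, 358.0, 292.7] (np.float64(0.6158), np.float64(-0.2128), np.float64(0.0), np.float64(0.045))
0.44 [237.9, 40.1, 394.5, 294.3] (np.float64(0.6095), np.float64(-0.1293), np.float64(0.0), np.float64(0.761))
0.67 [279.3, 81.9, 349.9, 151.2] (np.float64(0.6005), np.float64(-0.1436), np.float64(0.0), np.float64(0.053))
0.32 [237.2, 40.9, 392.7, 297.2] (np.float64(0.5758), np.float64(-0.1289), np.float64(0.0), np.float64(0.882))
0.91 [0.0, 85.1, 160.2, 260.1] (np.float64(0.4556), np.float64(-0.2133), np.float64(11.4), np.float64(0.048))
```

Both weights stand in their recesses. Back to the stack for the plate.

Emit:
drive_tool(
  increments=[
    [[-6, 17, 0], [0, 0, -2], 1],
    [[-13, 35, 0], [0, 0, -2], 1],
    [[-13, 35, 0], [0, 0, -2], 1],
    [[-13, 35, 0], [0, 0, -2], 1],
    [[-13, 35, 0], [0, 0, -2], 1],
    [[-13, 35, 0], [0, 0, -2], 1],
    [[-13, 35, 0], [0, 0, -2], 1],
    [[-13, 35, 0], [0, 0, -2], 1],
  ],
)

```text
clock: 16.77
eef_pos: [0.516, 0.0513, 0.1351]
tool_rot: [0.728, 0.686, -0.001, -0.001]
ft_force: [0.5, 0.2, 0.9]
grip_width: 0.0859
grasp_force: 0.0
```

Emit:
drive_tool(
  increments=[
    [[-13, 35, 0], [0, 0, -2], 1],
    [[-13, 35, 0], [0, 0, -2], 1],
    [[-13, 35, 0], [0, 0, -2], 1],
    [[-13, 35, 0], [0, 0, -2], 1],
    [[-13, 35, 0], [0, 0, -2], 1],
    [[-10, 28, 0], [0, 0, -2], 1],
    [[0, 0, 0], [0, 0, 0], 1],
    [[0, 0, 0], [0, 0, 0], 1],
  ],
)

```text
clock: 17.43
eef_pos: [0.4416, 0.2539, 0.1352]
tool_rot: [0.793, 0.609, -0.001, -0.0]
ft_force: [0.5, 0.5, 0.3]
grip_width: 0.0852
grasp_force: 0.0
```

```bash
python3 -c "
from fit import *
p=camera('wrist');st();save(p,'w8.png')
for s in silhouettes('pressure_plate',p)[:2]: print(s['conf'],s['bbox'],fit(np.vstack([box(.036,.132,.048,.058),cyl(.018,.058,.064)]),[(p,s['region'])],(.443,.254)))
for s in silhouettes('fixture',p)[:2]: print(s['conf'],s['bbox'],fit(M['fixture'],[(p,s['region'])],(.443,.254)))
"
```

```text
t 17.48 tcp [442.1 252.8 135.4] close -15.1 tz [-0.002 -0.002 -1.   ] w 85.4 F [ 0.2 -0.5 -0.2] g 0.0 j [ 0.52  0.34 -0.17  1.06 -0.    2.35]
0.58 [264.4, 118.1, 377.5, 357.1] (np.float64(0.4432), np.float64(0.2536), np.float64(164.1), np.float64(0.023))
```

View pics/w8.png

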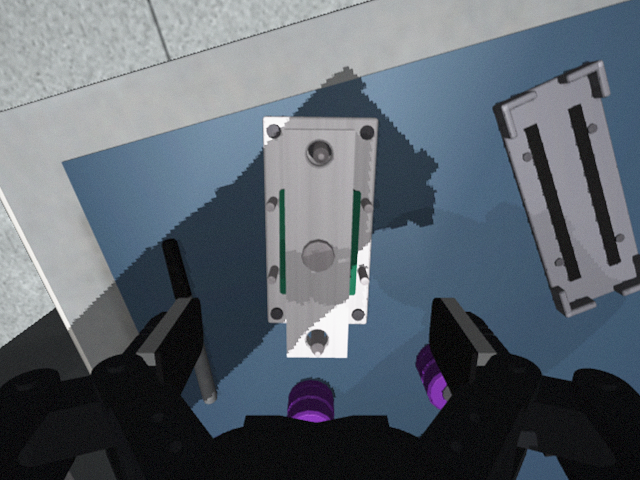

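The plate lies over the pins with its stub at (318,255) and nothing in the fingers' path. The cradle is at (570,190) on the right.

```bash
python3 -c "
from fit import *
p=camera('wrist');st();print(atz(p,(318,253),.064), atz(p,(319,152),.058),atz(p,(317,343),.058))
g=p['image'][235:275,300:340].mean(2);print(p['image'][200,270:375].mean(1).astype(int))"
```

```text
t 17.63 tcp [443.2 251.6 135.9] close -15.3 tz [-0.001 -0.001 -1.   ] w 85.4 F [-0.3 -0.3 -0.7] g 0.0 j [ 0.52  0.34 -0.17  1.06 -0.    2.35]
[0.44510601 0.253616   0.064     ] [0.45939971 0.3042856  0.058     ] [0.42912556 0.19685799 0.058     ]
[ 71  71  69  79 128 114  66  53  50  47 103 158 163 164 165 168 168 168
 167 164 172 167 168 167 172 171 168 167 169 167 168 160 169 163 162 162
 162 164 165 161 164 167 166 168 166 167 162 169 171 171 171 171 168 173
 168 171 168 167 168 166 167 168 165 166 169 171 170 170 172 174 169 171
 171 176 174 174 175 176 129  59  40  38  44  43  47  35  66  88  68  59
  61  67  68  73  84  95  84  87 109 119  78  49  54  52  47]
```

Emit:
drive_tool(
  increments=[
    [[1, 1, -25], [0, 0, 0], 1],
    [[0, 0, -25], [0, 0, 0], 1],
    [[0, 0, -15], [0, 0, 0], 1],
    [[0, 0, -6], [0, 0, 0], 1],
    [[0, 0, 0], [0, 0, 0], 1],
    [[0, 0, 0], [0, 0, 0], 1],
    [[0, 0, 0], [0, 0, 0], 0.6],
  ],
)

```text
clock: 18.22
eef_pos: [0.4453, 0.254, 0.0666]
tool_rot: [0.795, 0.607, 0.001, 0.0]
ft_force: [0.4, -0.8, 1.0]
grip_width: 0.0751
grasp_force: 0.0
```

Emit:
drive_tool(
  increments=[
    [[0, 0, -1], [0, 0, 0], 0.3],
    [[0, 0, 0], [0, 0, 0], 0],
    [[0, 0, 0], [0, 0, 0], 0],
    [[0, 0, 0], [0, 0, 0], 0],
    [[0, 0, 0], [0, 0, 0], 0],
    [[0, 0, 0], [0, 0, 0], 0],
    [[0, 0, 0], [0, 0, 0], 0],
  ],
)

```text
clock: 18.8
eef_pos: [0.4447, 0.2544, 0.0655]
tool_rot: [0.795, 0.607, 0.001, 0.0]
ft_force: [-1.5, -0.7, 5.5]
grip_width: 0.0344
grasp_force: 60.4
```

```bash
python3 -c "
from fit import *
p=camera('side');st();cv2.imwrite('pics/s3.png',cv2.resize(p['image'][290:420,240:380,::-1],None,fx=4,fy=4))"
```

```text
t 18.85 tcp [444.6 254.4  65.5] close -15.2 tz [ 0.001  0.001 -1.   ] w 34.5 F [ 0.1 -0.1  5.9] g 60.4 j [ 0.52  0.42 -0.26  0.89  0.    2.36]
```

View pics/s3.png

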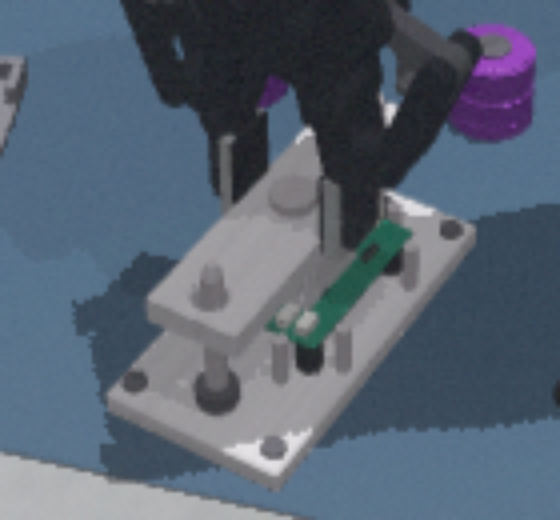

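The pads hold the plate's long sides at the middle, beside the stub. Lifting straight up off the pins.

Emit:
drive_tool(
  increments=[
    [[0, 0, 3], [0, 0, 0], 0],
    [[0, 0, 6], [0, 0, 0], 0],
    [[0, 0, 8], [0, 0, 0], 0],
    [[0, 0, 10], [0, 0, 0], 0],
    [[0, 0, 10], [0, 0, 0], 0],
    [[0, 0, 8], [0, 0, 0], 0],
    [[0, 0, 0], [0, 0, 0], 0],
    [[0, 0, 0], [0, 0, 0], 0],
  ],
)

```text
clock: 19.52
eef_pos: [0.4447, 0.2543, 0.1104]
tool_rot: [0.795, 0.607, 0.001, 0.0]
ft_force: [-0.3, 0.1, -1.7]
grip_width: 0.0343
grasp_force: 60.0
```

```bash
python3 -c "
from fit import *
st()
for n in('side','scene'):
  p=camera(n)
  for s in silhouettes('pressure_plate',p)[:1]: print(n,s['conf'],s['bbox'],fit(np.vstack([box(.036,.132,.048,.058),cyl(.018,.058,.064)])+[0,0,.045],[(p,s['region'])],(.443,.254)))"
```

```text
t 19.52 tcp [444.7 254.3 110.4] close -15.2 tz [ 0.002  0.001 -1.   ] w 34.3 F [-0.3  0.1 -1.7] g 60.0 j [ 0.52  0.37 -0.2   1.   -0.    2.36]
side 0.84 [272.0, 297.2, 319.2, 353.7] (np.float64(0.445), np.float64(0.2548), np.float64(167.8), np.float64(0.361))
scene 0.96 [224.8, 290.7, 299.2, 331.0] (np.float64(0.442), np.float64(0.2544), np.float64(164.6), np.float64(0.074))
```

The plate is free (Fz is -1.7 N). Moving it over the cradle.

Emit:
drive_tool(
  increments=[
    [[14, -2, 0], [0, 0, 3], 0],
    [[24, -4, 0], [0, 0, 3.5], 0],
    [[28, -4, 0], [0, 0, 3.5], 0],
    [[28, -4, 0], [0, 0, 3.5], 0],
    [[28, -4, 0], [0, 0, 3.5], 0],
    [[24, -4, 0], [0, 0, 3.5], 0],
    [[16, -3, 0], [0, 0, 3], 0],
    [[5.5, -1, 0], [0, 0, 1.7], 0],
  ],
)

```text
clock: 20.38
eef_pos: [0.614, 0.2269, 0.1082]
tool_rot: [0.643, 0.766, -0.0, 0.0]
ft_force: [0.9, 1.2, -1.2]
grip_width: 0.0345
grasp_force: 60.2
```

Emit:
drive_tool(
  increments=[
    [[0, 0, 0], [0, 0, 0], 0],
    [[0, 0, -15], [0, 0, 0], 0],
    [[0, 0, -15], [0, 0, 0], 0],
    [[0, 0, -10], [0, 0, 0], 0],
    [[0, 0, 0], [0, 0, 0], 0],
    [[0, 0, 0], [0, 0, 0], 0],
    [[0, 0, 0], [0, 0, 0], 0],
  ],
)

```text
clock: 20.97
eef_pos: [0.6117, 0.2283, 0.0701]
tool_rot: [0.643, 0.766, 0.0, 0.0]
ft_force: [-0.4, 0.6, -1.5]
grip_width: 0.0342
grasp_force: 60.1
```

```bash
python3 -c "
from fit import *
st();t=get_obs()['eef_pos']
for n in('side','scene','wrist'):
  p=camera(n)
  for s in silhouettes('plate_cradle',p)[:1]: print(n,s['conf'],s['bbox'],fit(M['cradle'],[(p,s['region'])],(.612,.228)))
  for s in silhouettes('pressure_plate',p)[:1]: print(n,s['conf'],s['bbox'],fit(np.vstack([box(.036,.132,.048,.058),cyl(.018,.058,.064)])+[0,0,t[2]-.0655],[(p,s['region'])],t[:2]))
cv2.imwrite('pics/w9.png',p['image'][:,:,::-1])"
```

```text
t 20.97 tcp [611.7 228.3  70.1] close 10.0 tz [ 0.001  0.    -1.   ] w 34.2 F [-0.4  0.6 -1.5] g 60.1 j [0.36 0.66 0.18 1.09 0.   1.75]
side 0.79 [180.3, 304.8, 249.3, 376.9] (np.float64(0.6098), np.float64(0.2302), np.float64(10.2), np.float64(0.218))
side 0.6 [187.3, 283.7, 222.4, 342.7] (np.float64(0.6106), np.float64(0.2304), np.float64(12.0), np.float64(0.229))
scene 0.86 [164.3, 298.0, 233.5, 350.2] (np.float64(0.6121), np.float64(0.2278), np.float64(10.3), np.float64(0.088))
scene 0.69 [172.4, 281.5, 219.4, 318.8] (np.float64(0.613), np.float64(0.2243), np.float64(12.0), np.float64(0.162))
wrist 0.56 [251.6, 97.7, 388.2, 399.6] (np.float64(0.6131), np.float64(0.2288), np.float64(9.6), np.float64(0.012))
wrist 0.95 [260.9, 135.2, 371.1, 420.0] (np.float64(0.6124), np.float64(0.2272), np.float64(10.0), np.float64(0.111))
```

View pics/w9.png

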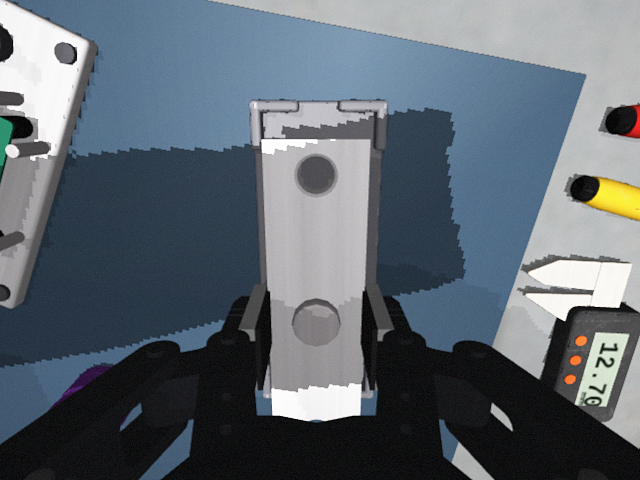

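The plate lies parallel to the cradle with its far end at (315,140), inside the posts at (255,105) and (385,105). It is centred to within 2 mm. Going down.

Emit:
drive_tool(
  increments=[
    [[0.8, 0.5, -15], [0, 0, 0], 0],
    [[0, 0, -14], [0, 0, 0], 0],
    [[0, 0, -8], [0, 0, 0], 0],
    [[0, 0, -4], [0, 0, 0], 0],
    [[0, 0, -2], [0, 0, 0], 0],
    [[0, 0, 0], [0, 0, 0], 0],
    [[0, 0, 0], [0, 0, 0], 0],
  ],
)

```text
clock: 22.0
eef_pos: [0.6129, 0.2287, 0.0271]
tool_rot: [0.643, 0.766, 0.0, 0.0]
ft_force: [0.4, 0.3, -2.4]
grip_width: 0.0343
grasp_force: 60.2
```

Emit:
drive_tool(
  increments=[
    [[0, 0, -1], [0, 0, 0], 0],
    [[0, 0, -0.5], [0, 0, 0], 0],
    [[0, 0, 0], [0, 0, 0], 0],
    [[0, 0, 0], [0, 0, 0], 0],
  ],
)

```text
clock: 22.33
eef_pos: [0.6126, 0.2285, 0.0253]
tool_rot: [0.643, 0.766, 0.0, 0.0]
ft_force: [-0.3, -0.7, -1.9]
grip_width: 0.0341
grasp_force: 60.2
```

Emit:
drive_tool(
  increments=[
    [[0, 0, -0.7], [0, 0, 0], 0],
    [[0, 0, 0], [0, 0, 0], 0],
    [[0, 0, 0], [0, 0, 0], 0],
  ],
)

```text
clock: 22.58
eef_pos: [0.6126, 0.2285, 0.0244]
tool_rot: [0.643, 0.766, 0.0, 0.0]
ft_force: [0.4, -0.4, -0.9]
grip_width: 0.0342
grasp_force: 60.3
```

Emit:
drive_tool(
  increments=[
    [[0, 0, -0.5], [0, 0, 0], 0],
    [[0, 0, 0], [0, 0, 0], 0],
    [[0, 0, 0], [0, 0, 0], 0],
  ],
)

```text
clock: 22.83
eef_pos: [0.6126, 0.2285, 0.0244]
tool_rot: [0.643, 0.766, 0.0, 0.0]
ft_force: [-1.4, -0.6, 2.7]
grip_width: 0.0345
grasp_force: 60.7
```

The plate is seated. Open, rise, and go back over the fixture.

Emit:
drive_tool(
  increments=[
    [[0, 0, 0], [0, 0, 0], 0.5],
    [[0, 0, 0], [0, 0, 0], 0.6],
    [[0, 0, 0], [0, 0, 0], 0.8],
    [[0, 0, 0], [0, 0, 0], 0.8],
    [[0, 0, 10], [0, 0, 0], 0.8],
    [[0, 0, 25], [0, 0, 0], 1],
    [[0, 0, 35], [0, 0, 0], 1],
    [[0, 0, 25], [0, 0, 0], 1],
  ],
)

```text
clock: 23.5
eef_pos: [0.6129, 0.2286, 0.1215]
tool_rot: [0.643, 0.766, 0.001, 0.0]
ft_force: [0.9, -0.2, 1.6]
grip_width: 0.0852
grasp_force: 0.0
```

```bash
python3 -c "
from fit import *
st();p=camera('wrist')
for s in silhouettes('plate_cradle',p)[:1]: print(s['conf'],s['bbox'],fit(M['cradle'],[(p,s['region'])],(.612,.228)))
for s in silhouettes('pressure_plate',p)[:1]: print(s['conf'],s['bbox'],fit(np.vstack([box(.036,.132,.048,.058),cyl(.018,.058,.064)])-[0,0,.041],[(p,s['region'])],(.612,.228)))
cv2.imwrite('pics/w10.png',p['image'][:,:,::-1])"
```

```text
t 23.5 tcp [612.9 228.6 121.5] close 10.0 tz [ 0.001  0.001 -1.   ] w 85.2 F [ 0.9 -0.2  1.6] g 0.0 j [ 0.36  0.62  0.25  1.2  -0.    1.75]
0.87 [264.0, 104.2, 371.2, 348.1] (np.float64(0.6132), np.float64(0.2282), np.float64(10.0), np.float64(0.011))
0.2 [0.4, 83.9, 82.9, 231.7] (np.float64(0.612), np.float64(0.228), np.float64(90.0), np.float64(1.0))
```

Emit:
drive_tool(
  increments=[
    [[-14, 2, 0], [0, 0, -3], 1],
    [[-24, 4, 0], [0, 0, -3.5], 1],
    [[-28, 4, 0], [0, 0, -3.5], 1],
    [[-28, 4, 0], [0, 0, -3.5], 1],
    [[-28, 4, 0], [0, 0, -3.5], 1],
    [[-24, 4, 0], [0, 0, -3.5], 1],
    [[-16, 3, 0], [0, 0, -3], 1],
    [[-5.5, 1, 0], [0, 0, -1.7], 1],
  ],
)

```text
clock: 24.32
eef_pos: [0.4412, 0.254, 0.1178]
tool_rot: [0.795, 0.607, -0.002, -0.001]
ft_force: [0.2, 0.3, 0.3]
grip_width: 0.0853
grasp_force: 0.0
```

Emit:
drive_tool(
  increments=[
    [[0, 0, 0], [0, 0, 0], 1],
    [[0, 0, 0], [0, 0, 0], 1],
    [[0, 0, 0], [0, 0, 0], 1],
  ],
)

```text
clock: 24.57
eef_pos: [0.4454, 0.2544, 0.1185]
tool_rot: [0.795, 0.607, -0.0, 0.0]
ft_force: [-0.1, -0.6, -0.1]
grip_width: 0.0855
grasp_force: 0.0
```

```bash
python3 -c "
from fit import *
st();p=camera('wrist')
for s in silhouettes('fixture',p)[:1]: print(s['conf'],s['bbox'],fit(M['fixture'],[(p,s['region'])],(.443,.254)))
for s in silhouettes('board',p)[:2]: print(s['conf'],s['bbox'],[fit(np.vstack([box(.05,.07,.024,.026),box(.028,.034,.026,.046)+[0,o,0]]),[(p,s['region'])],(.443,.254)) for o in(.005,-.005)])
cv2.imwrite('pics/w11.png',p['image'][:,:,::-1])"
```

```text
t 24.57 tcp [445.4 254.4 118.5] close -15.2 tz [ 0. -0. -1.] w 85.5 F [-0.1 -0.6 -0.1] g 0.0 j [ 0.52  0.36 -0.19  1.02 -0.    2.36]
0.82 [253.1, 120.2, 371.7, 379.3] (np.float64(0.4431), np.float64(0.2537), np.float64(164.2), np.float64(0.028))
0.55 [268.4, 196.7, 356.7, 314.0] [(np.float64(0.4415), np.float64(0.2482), np.float64(164.1), np.float64(0.037)), (np.float64(0.4415), np.float64(0.2482), np.float64(164.1), np.float64(0.037))]
```

View pics/w11.png

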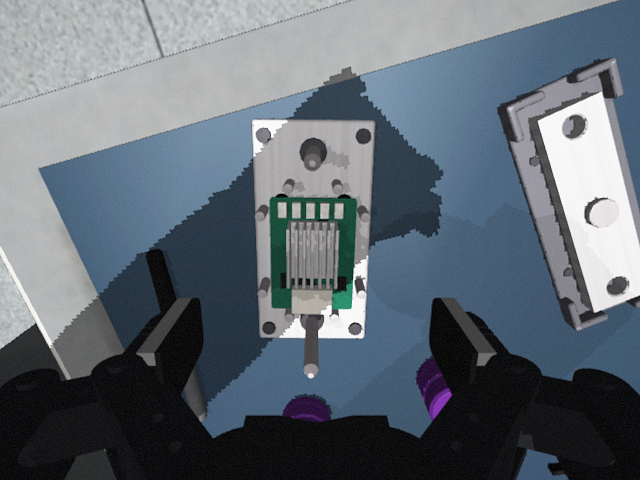

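The plate lies inside its cradle posts at (600,210). The board is free, with its heatsink spanning (287–338, 221–290), its connector at (313,302) (the -y side), and locating pins at both sides. Next I compute the heatsink centre.

```bash
python3 -c "
from fit import *
st();p=camera('wrist')
print('hs',atz(p,(312.5,255),.046))
c=[atz(p,u,.026)[:2] for u in((271,198),(356,198),(272,308),(352,308))];print(np.round(c,4),np.mean(c,0), [np.linalg.norm(c[a]-c[b]) for a,b in((0,1),(2,3),(0,2),(1,3))])
im=cv2.resize(p['image'][185:325,240:390,::-1],None,fx=4,fy=4);cv2.imwrite('pics/w12.png',im)"
```

```text
t 24.72 tcp [445.6 254.3 118.6] close -15.3 tz [ 0. -0. -1.] w 85.3 F [-0.2 -0.2 -0.3] g 0.0 j [ 0.52  0.36 -0.19  1.02 -0.    2.36]
hs [0.44463122 0.2555751  0.046     ]
[[0.4289 0.2879]
 [0.4755 0.2753]
 [0.4091 0.2215]
 [0.4569 0.2085]] [0.4425891  0.24830557] [np.float64(0.04828211683208603), np.float64(0.049554778487005145), np.float64(0.06932749376465891), np.float64(0.06930518053477654)]
```

View pics/w12.png

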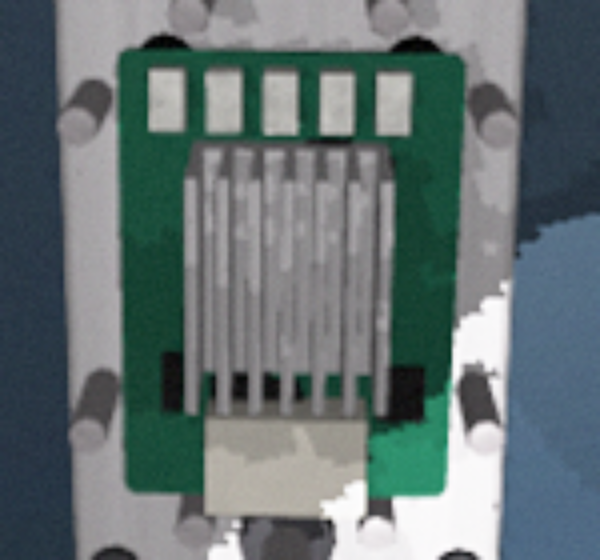

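The heatsink centre is about (444, 254), consistent with the board corners. The side pins stand more than 5 mm clear of the finger width. Going down to TCP z = 49.

Emit:
drive_tool(
  increments=[
    [[-1.5, 0, -25], [0, 0, 0], 1],
    [[0, 0, -25], [0, 0, 0], 1],
    [[0, 0, -13], [0, 0, 0], 1],
    [[0, 0, -6], [0, 0, 0], 1],
    [[0, 0, 0], [0, 0, 0], 0.8],
    [[0, 0, 0], [0, 0, 0], 0.6],
    [[0, 0, 0], [0, 0, 0], 0.6],
  ],
)

```text
clock: 25.35
eef_pos: [0.4445, 0.2549, 0.0508]
tool_rot: [0.795, 0.607, 0.001, 0.0]
ft_force: [-0.5, -1.0, 0.0]
grip_width: 0.0523
grasp_force: 0.0
```

```bash
python3 -c "
from fit import *
st()"
```

```text
t 25.35 tcp [444.5 254.9  50.8] close -15.2 tz [ 0.002  0.001 -1.   ] w 52.3 F [-0.5 -1.   0. ] g 0.0 j [ 0.52  0.44 -0.27  0.86 -0.    2.36]
```

Emit:
drive_tool(
  increments=[
    [[0, 0, -1.3], [0, 0, 0], 0.4],
    [[0, 0, 0], [0, 0, 0], 0.2],
    [[0, 0, 0], [0, 0, 0], 0],
    [[0, 0, 0], [0, 0, 0], 0],
    [[0, 0, 0], [0, 0, 0], 0],
    [[0, 0, 0], [0, 0, 0], 0],
  ],
)

```text
clock: 25.85
eef_pos: [0.4443, 0.255, 0.0497]
tool_rot: [0.795, 0.607, 0.001, 0.0]
ft_force: [-0.3, -0.1, 6.5]
grip_width: 0.0265
grasp_force: 59.9
```

Emit:
drive_tool(
  increments=[
    [[0, 0, 3], [0, 0, 0], 0],
    [[0, 0, 5], [0, 0, 0], 0],
    [[0, 0, 7], [0, 0, 0], 0],
    [[0, 0, 10], [0, 0, 0], 0],
    [[0, 0, 0], [0, 0, 0], 0],
    [[0, 0, 0], [0, 0, 0], 0],
  ],
)

```text
clock: 26.35
eef_pos: [0.4442, 0.2549, 0.0745]
tool_rot: [0.795, 0.607, 0.001, 0.0]
ft_force: [-0.5, 0.1, -1.1]
grip_width: 0.0267
grasp_force: 59.1
```

```bash
python3 -c "
from fit import *
st();p=camera('side');q=camera('wrist')
for s in silhouettes('pressure_plate',p)[:2]: print(s['conf'],s['bbox'],fit(np.vstack([box(.036,.132,.048,.058),cyl(.018,.058,.064)])-[0,0,.041],[(p,s['region'])],(.612,.228)))
cv2.imwrite('pics/s4.png',np.hstack([cv2.resize(p['image'][260:420,170:370,::-1],None,fx=2,fy=2),cv2.resize(q['image'][160:480,120:520,::-1],(400,320))]))"
```

```text
t 26.35 tcp [444.2 254.9  74.5] close -15.2 tz [ 0.002  0.001 -1.   ] w 26.7 F [-0.5  0.1 -1.1] g 59.1 j [ 0.52  0.41 -0.25  0.91 -0.    2.36]
0.55 [193.7, 304.3, 238.1, 364.5] (np.float64(0.6101), np.float64(0.2287), np.float64(9.8), np.float64(0.031))
```

View pics/s4.png

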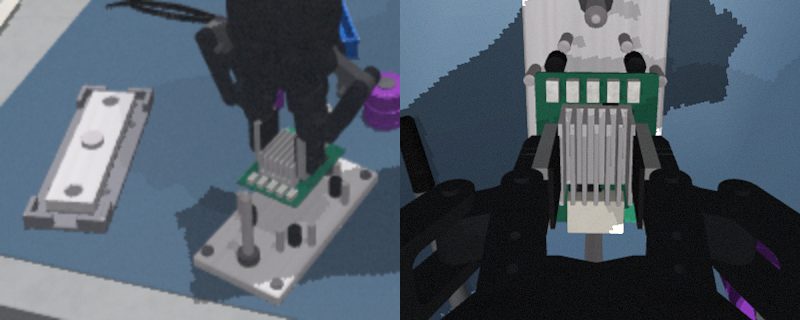

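The board is held level and clear of the locating pins, and the plate lies well inside the cradle. Raising the board over the guide pins, then travelling to the tray.

Emit:
drive_tool(
  increments=[
    [[0, 0, 16], [0, 0, 0], 0],
    [[0, 0, 22], [0, 0, 0], 0],
    [[0, 0, 17], [0, 0, 0], 0],
    [[0.8, -18, 0], [0, 0, 2.1], 0],
    [[0.8, -37, 0], [0, 0, 2.1], 0],
    [[0.8, -37, 0], [0, 0, 2.1], 0],
    [[0.8, -37, 0], [0, 0, 2.1], 0],
    [[0.8, -37, 0], [0, 0, 2.1], 0],
  ],
)

```text
clock: 27.17
eef_pos: [0.4468, 0.0871, 0.1282]
tool_rot: [0.735, 0.678, -0.0, -0.0]
ft_force: [0.0, -0.3, 0.4]
grip_width: 0.0263
grasp_force: 59.2
```

Emit:
drive_tool(
  increments=[
    [[0.8, -37, 0], [0, 0, 2.1], 0],
    [[0.8, -37, 0], [0, 0, 2.1], 0],
    [[0.8, -37, 0], [0, 0, 2.1], 0],
    [[0.8, -37, 0], [0, 0, 2.1], 0],
    [[0.8, -37, 0], [0, 0, 2.1], 0],
    [[0.8, -37, 0], [0, 0, 2.1], 0],
    [[0.8, -37, 0], [0, 0, 2.1], 0],
    [[0.4, -37.4, 0], [0, 0, 2], 0],
  ],
)

```text
clock: 27.83
eef_pos: [0.4529, -0.2096, 0.1281]
tool_rot: [0.629, 0.777, -0.0, -0.0]
ft_force: [1.3, 0.1, -1.0]
grip_width: 0.0263
grasp_force: 59.2
```

Emit:
drive_tool(
  increments=[
    [[0, 0, 0], [0, 0, 0], 0],
    [[0, 0, -25], [0, 0, 0], 0],
    [[0, 0, -25], [0, 0, 0], 0],
    [[0, 0, -15], [0, 0, 0], 0],
    [[0, 0, 0], [0, 0, 0], 0],
    [[0, 0, 0], [0, 0, 0], 0],
    [[0, 0, 0], [0, 0, 0], 0],
  ],
)

```text
clock: 28.42
eef_pos: [0.4541, -0.2079, 0.0642]
tool_rot: [0.629, 0.777, 0.0, 0.0]
ft_force: [0.4, 0.1, -0.8]
grip_width: 0.0263
grasp_force: 59.1
```

```bash
python3 -c "
from fit import *
st();t=get_obs()['eef_pos'];q=camera('wrist');save(q,'w13.png')
for s in silhouettes('board_tray',q)[:1]: print(s['conf'],s['bbox'],fit(M['tray'],[(q,s['region'])],(.455,-.213)))
for s in silhouettes('board',q)[:1]: print(s['conf'],s['bbox'],fit(np.vstack([box(.05,.07,.0,.002),box(.028,.034,.002,.022)+[0,.005,0]])+[0,0,t[2]-.0257],[(q,s['region'])],(.455,-.213)))"
```

```text
t 28.42 tcp [ 454.1 -207.9   64.2] close 12.0 tz [ 0.001 -0.    -1.   ] w 26.3 F [ 0.4  0.1 -0.8] g 59.1 j [-0.43  0.4  -0.29  0.88  0.    0.93]
0.76 [214.7, 166.3, 416.1, 330.0] (np.float64(0.4621), np.float64(-0.2024), np.float64(101.7), np.float64(0.214))
0.74 [255.0, 231.2, 379.5, 392.0] (np.float64(0.4558), np.float64(-0.215), np.float64(11.4), np.float64(0.108))
```

View pics/w13.png

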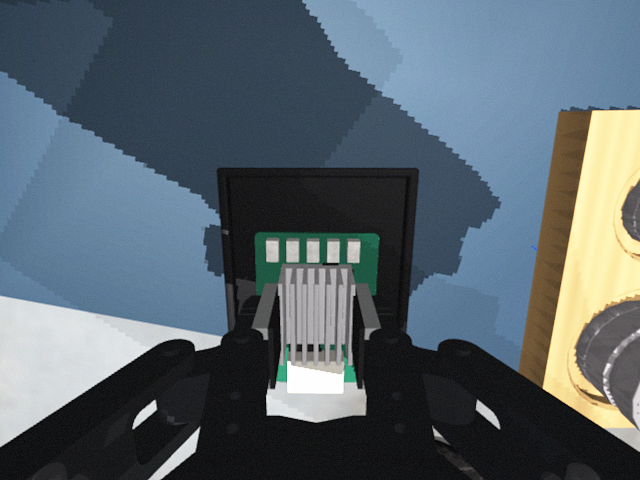

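The board at (317,310) hangs centred over the tray (rim from 218 to 418, far edge at row 170). It is parallel to it and within 2 mm of the centre. Lowering.

Emit:
drive_tool(
  increments=[
    [[0, 1, -12], [0, 0, 0], 0],
    [[0, 0, -10], [0, 0, 0], 0],
    [[0, 0, -6], [0, 0, 0], 0],
    [[0, 0, -3], [0, 0, 0], 0],
    [[0, 0, -2], [0, 0, 0], 0],
    [[0, 0, 0], [0, 0, 0], 0],
    [[0, 0, 0], [0, 0, 0], 0],
  ],
)

```text
clock: 29.15
eef_pos: [0.4536, -0.207, 0.0306]
tool_rot: [0.63, 0.777, 0.0, 0.0]
ft_force: [-0.6, -0.0, -0.8]
grip_width: 0.0264
grasp_force: 59.1
```

Emit:
drive_tool(
  increments=[
    [[0, 0, -1], [0, 0, 0], 0],
    [[0, 0, -0.5], [0, 0, 0], 0],
    [[0, 0, 0], [0, 0, 0], 0],
    [[0, 0, 0], [0, 0, 0], 0],
  ],
)

```text
clock: 29.48
eef_pos: [0.4535, -0.207, 0.0291]
tool_rot: [0.63, 0.777, 0.0, 0.0]
ft_force: [-0.5, 0.2, -1.3]
grip_width: 0.0265
grasp_force: 59.1
```

Emit:
drive_tool(
  increments=[
    [[0, 0, -0.6], [0, 0, 0], 0],
    [[0, 0, 0], [0, 0, 0], 0],
    [[0, 0, 0], [0, 0, 0], 0],
  ],
)

```text
clock: 29.73
eef_pos: [0.4536, -0.207, 0.0287]
tool_rot: [0.63, 0.777, 0.0, 0.0]
ft_force: [-0.9, -0.8, 1.0]
grip_width: 0.026
grasp_force: 59.3
```

Emit:
drive_tool(
  increments=[
    [[0, 0, -0.5], [0, 0, 0], 0],
    [[0, 0, 0], [0, 0, 0], 0],
    [[0, 0, 0], [0, 0, 0], 0],
  ],
)

```text
clock: 29.98
eef_pos: [0.4536, -0.207, 0.0287]
tool_rot: [0.63, 0.777, 0.0, 0.0]
ft_force: [-1.2, 1.0, 6.4]
grip_width: 0.0264
grasp_force: 60.0
```

The board is seated. Opening part way (inside the tray), rising and checking everything.

Emit:
drive_tool(
  increments=[
    [[0, 0, 0], [0, 0, 0], 0.4],
    [[0, 0, 0], [0, 0, 0], 0.5],
    [[0, 0, 0], [0, 0, 0], 0.55],
    [[0, 0, 0], [0, 0, 0], 0.55],
    [[0, 0, 10], [0, 0, 0], 0.55],
    [[0, 0, 25], [0, 0, 0], 0.7],
    [[0, 0, 40], [0, 0, 0], 0.7],
    [[0, 0, 35], [0, 0, 0], 0.7],
  ],
)

```text
clock: 30.65
eef_pos: [0.4528, -0.2066, 0.1394]
tool_rot: [0.63, 0.777, -0.0, -0.001]
ft_force: [1.0, -1.0, -0.0]
grip_width: 0.0599
grasp_force: 0.0
```

Emit:
drive_tool(
  increments=[
    [[-10, 0, 25], [0, 0, 0], 1],
    [[-10, 0, 25], [0, 0, 0], 1],
    [[0, 0, 0], [0, 0, 0], 1],
    [[0, 0, 0], [0, 0, 0], 1],
  ],
)

```text
clock: 30.98
eef_pos: [0.4343, -0.2074, 0.1903]
tool_rot: [0.63, 0.777, 0.001, 0.002]
ft_force: [0.7, 0.7, -0.7]
grip_width: 0.0855
grasp_force: 0.0
```

```bash
python3 -c "
from fit import *
st();q=camera('wrist');save(q,'w14.png')
for s in silhouettes('board_tray',q)[:1]: print(s['conf'],s['bbox'],fit(M['tray'],[(q,s['region'])],(.455,-.213)))
for s in silhouettes('board',q)[:1]: print(s['conf'],s['bbox'],fit(np.vstack([box(.05,.07,.0,.002),box(.028,.034,.002,.022)+[0,.005,0]])+[0,0,.003],[(q,s['region'])],(.455,-.213)))
for s in silhouettes('small_weight',q)[:1]: print(s['conf'],s['bbox'],fit(cyl(.036,.016,.052),[(q,s['region'])],(.6,-.142),False))"
```

```text
t 30.98 tcp [ 434.3 -207.4  190.3] close 11.9 tz [ 0.004 -0.002 -1.   ] w 85.5 F [ 0.7  0.7 -0.7] g 0.0 j [-0.45  0.24 -0.16  1.17  0.    0.92]
0.81 [278.1, 149.7, 400.5, 289.6] (np.float64(0.4556), np.float64(-0.2145), np.float64(12.0), np.float64(0.036))
0.74 [307.8, 177.7, 370.9, 262.7] (np.float64(0.4557), np.float64(-0.2145), np.float64(11.6), np.float64(0.027))
0.89 [517.9, 151.5, 599.4, 204.5] (np.float64(0.5983), np.float64(-0.1436), np.float64(0.0), np.float64(0.095))
```

View pics/w14.png

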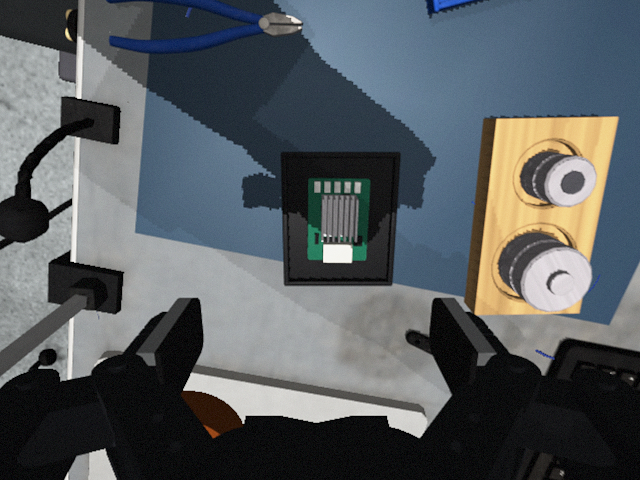

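The board lies flat and centred in the tray at (338,220), heatsink up. Both weights stand in their recesses at (545,180) and (535,270), and the plate was seen in its cradle. Handing in.

```bash
python3 -c "
from workcell import job_done
print(job_done())"
```

```text
the job is handed in; nothing more can be done
None
```

The stack is apart and the job is handed in at about 31 s: both weights stand in their recesses, the plate lies lengthways in its cradle and the board lies flat in the tray, heatsink up; the hand-in returned no verdict.

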